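# Level the raised counter shelf at its adjustable foot

## Robot

A 7-joint arm with a two-finger parallel gripper is mounted at the origin on the work surface. World frame = base frame: x ahead of the robot, y to its left, z up, the work surface at z = 0. Lengths are in m, angles in rad, forces in N, time in s.
With the tool pointing down it reaches from about 0.425 to 0.875 m from the base axis. Payload 4.7 kg.
Tool frame: the origin (TCP) lies on the mounting face of the last link; the fingertips stand 173 mm ahead of it and the grasp point (between the pads) lies 155 mm ahead of it; z points along the fingers, y is the line along which they close (so a half turn about z gives the same grasp; the last joint's range is limited). The gripper opens to 85 mm and grips with 20 to 120 N. Pads are 22 mm wide; open, the fingers measure 114 mm over their backs; the gripper's body (76 mm by 85 mm) begins 54 mm behind the grasp point. The pads swing forward as they close: fully open they stand 13 mm farther back than shut.
Start: joints at [-1.168, 0.321, -0.07, 1.45, 0.023, 1.371, -0.057], TCP at [0.246, 0.601, 0.405] pointing down, gripper open.
Joint ranges: [-2.86, 2.86], [-0.3, 2.09], [-1.38, 1.24], [0.06, 2.45], [-1.56, 4.7], [0.09, 2.05], [-2.69, 2.69]. Speed limits (rad/s): [2.57, 2.57, 3.14, 3.14, 3.14, 3.14, 3.14].

## Interface

Orientations are given as a 3x3 rotation matrix whose columns are the frame's x, y, z axes.
In Python, from rig import readout, read_camera, get_calibration, arm gives the robot as it stands.
- The arm moves only by the tool carry_out, never from a script. Its argument "targets" is text: rows parted by semicolons, each of 4 numbers parted by spaces: the shift along the tool's x, y, z in cm, then the turn about the tool's z in rad. A call has 1 to 5 rows; each row shifts and turns the commanded pose from where the row before left it, along the tool's axes as they then stand; what a row does not reach is not made up. A row lasts 1/8 s, in which the tool goes at most 62.5 mm and 10.7 degrees, less where a joint would pass 70% of its speed; a pose out of reach is approached as far as the arm can. A call is refused whole if a number of a shift passes 6.25 or a number of a turn 0.188, either way. A call with a gripper value outside its range is refused whole. "jaw" is the finger opening in cm, from 0 to 8.54, set as the call begins (left out, the last holds). The fingers move at their own pace and stop on an object; the grip force is fixed at half the most. Time passes only in rows, so rows that do not move let the fingers close. It gives the time, the measured TCP pose, the force, the opening and the grip force at its end, in the units of the state.
- readout.sense(): the state, without advancing time (a new reading comes with each control period).
- read_camera(name): name is "scene" or "top"; returns (picture, depth): 384x512x3 uint8, red, green, blue; 384x512 float32, m along the optical axis (not along the pixel's ray), 0 where there is no reading.
- get_calibration(name): a dict with "fov_y" (degrees; the focal length in pixels is half the picture's height over the tangent of half this angle, whatever the lens; pixels are square), "cx", "cy" (the principal point, pixels), "extrinsics" (4x4, takes a point from world to camera coordinates). Camera axes: x right, y down, z forward; pixel columns grow to the right and rows downward; lengths in m; the calibration is good to about 2 mm. A picture is of the moment at which its call begins. get_calibration takes no time and is no camera call.
- arm.finish_job(): hands the job in; it is judged then, once.
The state is a dict: "clock": time; "qpos": joint angles; "dq": joint speeds; "joint_efforts": joint torques, N m; "eef_pos": TCP position; "ee_rot": TCP orientation; "contact_force": force on the tool from outside, world axes, zero at the start; "wrist_torque": the same for the moment, N m; "grip_width": finger opening in m; "grasp_force": force on a finger pad.
Only numpy, scipy, OpenCV 4.12 (cv2) and the standard library are available. Lean on these libraries where they do the work, as an engineer would, in place of code of your own. Each camera call takes 0.05 s, during which the arm holds its last target. There are 200 camera calls.

## Task

Pick up the spirit level from the counter and lay it gently and flat on the wooden shelf, along the shelf's length, leaving the jars on the shelf and everything else on the counter where they are. Then let go of it and turn the black hand knob of the shelf's levelling foot until the bubble comes to rest in the middle of the vial. To finish, press the spirit level firmly down onto the shelf from above with the fingers, bubble still centred, and keep pressing: the program ends while holding it pressed.

Things in the scene. Friction and masses are not known exactly. Their poses are not given: they have to be found in the camera images.
- level_mid (a point): Centre of the spirit level, a solid aluminium bar 150 mm long (its x axis), 24 mm wide (y), 30 mm high (z up), 0.2 kg, with black end caps. It starts upright on the counter at the robot's right, vial on top; this point is 15 mm above what it lies on. Grip it across its width. Press on top near the middle: pressing near an end tips it.
- bubble (a joint): The pale 12 mm bubble in the yellow-green vial, seen in a 52 mm window in the middle of the spirit level's top: 0 = centred between two black lines 17 mm apart, + towards the level's +x end, limits -0.014 and 0.014 m. It goes to the higher end, 1 mm for every 0.001 rad of slope, and needs about 2 s to come to rest.
- shelf_top (a point): Centre of the top face of the raised wooden shelf board, about 100 mm above the counter: 180 mm deep (x), 300 mm long (y), 22 mm thick, z up. Its -y end stands on a fixed steel leg, its +y end on the levelling foot and starts too low, by 1.5 to 3.6 mm at the foot. The stand does not shift on the counter. Two jars stand on the back (+x) edge of the -y half; the rest is free.
- knob (a point): Centre of the black fluted hand knob on the levelling foot: 40 mm across, 26 mm high, vertical axis, centre 131 mm above the counter, 205 mm from shelf_top along its +y, 35 mm clear of the board's end and 38 mm above the bracket. Grip it from above across its diameter at any yaw. It turns on the spot, stiffly (0.07 N m), and stays where it is left.
- spice_jar_mid (a point): Centre of a small amber glass jar with steel lid, 42 mm across, 58 mm high, standing on the shelf. Bystander.
- honey_jar_mid (a point): Centre of a glass jar with wooden lid, 50 mm across, 60 mm high, standing on the shelf. Bystander.
- mug_mid (a point): Centre of a white mug, 80 mm across, 92 mm high, on the counter at the left. Bystander.
- mill_mid (a point): Centre of a dark wooden pepper mill, 54 mm across, 165 mm high, on the counter at the far left. Bystander.
- bowl_mid (a point): Centre of a small blue bowl, 90 mm across, 42 mm high, on the counter behind the spirit level. Bystander.
- driver_mid (a point): Middle of a screwdriver lying crosswise on the counter between the robot and the shelf, 190 mm long. Bystander.
- oil_mid (a point): Centre of an oil bottle, 62 mm across, 200 mm high, on the counter at the far right. Bystander.
- foot_pad (a point): Foot of the same spindle on the counter, under the knob. Turning the knob clockwise seen from above raises the +y end of the shelf, 8 mm a turn: 1 rad moves the bubble 3.8 mm towards that end. The start needs 1.2 to 2.8 rad clockwise; the spindle goes on for 3 rad beyond level.
Not all that is in view belongs to the job. Of the things that look like the part that bears level_mid, the larger one is meant.

How it is judged:
On the way, in this order (a step that is already met when the one before it is completed fails the run):
1. the spirit level lies flat on the shelf, along its length (within 11 degrees), whole on the board (x of level_mid in the frame of shelf_top between -0.078 and 0.078 m and y of level_mid in the frame of shelf_top between -0.076 and 0.076 m and z of level_mid in the frame of shelf_top between 0.011 and 0.018 m and angle between the x axis of level_mid and the y axis of shelf_top, either way round below 0.2 rad), for 0.3 s.
2. the foot is turned until the bubble stays within 2 mm of the middle, the spirit level lying untouched on the shelf (all of step 1 and value of joint bubble between -0.002 and 0.002 m and angle between shelf_top's own z axis and vertical below 0.003 rad and contact force between level and the fingers below 0.1 N), for 0.5 s.
At the end, for the whole second after the job is handed in: The fingers keep pressing the spirit level onto the shelf (over 4 N on it, 6 to 45 N between it and the board), it lies whole on the board along its length within 11 degrees, the bubble stays within 2.5 mm of the middle and the board is level within 0.003 rad (all of step 1 and value of joint bubble between -0.0025 and 0.0025 m and angle between shelf_top's own z axis and vertical below 0.003 rad and contact force between level and the fingers above 4 N and contact force between level and shelf between 6 and 45 N and linear speed of level below 0.02 m/s); the arm keeps its last pose, push and grip.
It fails at once if a jar on the shelf is knocked over or moved by more than 30 mm (distance of any of spice_jar_mid, honey_jar_mid from where it was at the start of the episode above 0.03 m).
It fails at once if the mug, pepper mill, bowl, screwdriver or oil bottle is knocked over or moved by more than 30 mm (distance of any of mug_mid, mill_mid, bowl_mid, driver_mid, oil_mid from where it was at the start of the episode above 0.03 m).
It fails at once if the spirit level is dropped (falls free by more than about 10 mm) (contact force between level and the fingers below 0.01 N and linear speed of level above 0.45 m/s).
It fails at once if the spirit level is slammed or jammed onto the shelf with more than 120 N (contact force between level and shelf above 120 N).
It also fails if it takes over 70 s, if anything falls off the work surface, if the arm or the gripper's body presses on something with over 40 N, if the wrist force passes 120 N, or if a joint passes its speed limit or range.

## Working session

There is one attempt and no reset: what is moved stays moved. The work goes in short steps, Python scripts to look and compute and a tool call to move; the robot and the scene stay as the last step left them, time stands still between calls to the robot, and variables do not carry over. Pictures are saved under pics/ and viewed, at most 10 in all, crops included, and the job is handed in when it is done.

Besides the shell and the picture viewer there is one more tool, called after "Call:" as name(argument=value, ...) on one line, values as JSON. carry_out: Moves the arm, as the interface text tells. Its arguments: {"type":"object","properties":{"targets":{"type":"string"},"jaw":{"type":"number"}},"required":["targets"]}

```bash
mkdir -p pics
cat > h.py <<'E'
import numpy as np,cv2
from rig import readout, read_camera, get_calibration, arm
def cal(n):
    c=get_calibration(n); f=192/np.tan(np.radians(c["fov_y"])/2)
    return f,c["cx"],c["cy"],np.array(c["extrinsics"])
def cloud(n,d):
    f,cx,cy,E=cal(n); v,u=np.mgrid[:384,:512]
    p=np.stack([(u-cx)/f*d,(v-cy)/f*d,d],-1)
    return (p-E[:3,3])@E[:3,:3]
def shot(n,fn):
    im,d=read_camera(n); cv2.imwrite('pics/'+fn+'.png',im[:,:,::-1]); return im,d,cloud(n,d)
E
python3 - <<'E'
from h import *
s=readout.sense(); print({k:np.round(v,3).tolist() for k,v in s.items()})
for n in("scene","top"):
    im,d,P=shot(n,n+'0'); np.savez('pics/'+n+'0',im=im,P=P); c=get_calibration(n); print(c)
a=[cv2.imread(f'pics/{n}0.png') for n in("scene","top")]
E
```

```text
{'clock': 0.0, 'qpos': [-1.168, 0.322, -0.07, 1.452, 0.023, 1.371, -0.057], 'dq': [-0.0, -0.001, 0.0, -0.001, -0.0, -0.001, 0.001], 'joint_efforts': [-0.0, -49.357, -0.383, -31.432, 0.013, 0.011, -0.0], 'eef_pos': [0.246, 0.601, 0.404], 'ee_rot': [[-0.925, 0.379, -0.001], [0.379, 0.925, -0.002], [-0.0, -0.002, -1.0]], 'contact_force': [-0.73, 0.546, 0.35], 'wrist_torque': [-0.001, -0.014, -0.053], 'grasp_force': 0.0, 'grip_width': 0.086}
{'fov_y': 53.919691552635605, 'cx': 257.379101867331, 'cy': 193.9933703402635, 'extrinsics': array([[ 0.76694042,  0.64139186, -0.02046649, -0.39462149],
       [ 0.39566949, -0.4977475 , -0.77181156, -0.15017074],
       [-0.5052208 ,  0.58383551, -0.63552186,  1.44851041],
       [ 0.        ,  0.        ,  0.        ,  1.        ]])}
{'fov_y': 43.01875986765953, 'cx': 243.02188327172271, 'cy': 186.47602821175522, 'extrinsics': array([[ 2.11150703e-02, -9.99777036e-01,  1.77466769e-04,
        -4.40285199e-02],
       [-9.97904417e-01, -2.10863796e-02, -6.11730287e-02,
         5.46504450e-01],
       [ 6.11631314e-02,  1.11457793e-03, -9.98127161e-01,
         1.62389312e+00],
       [ 0.00000000e+00,  0.00000000e+00,  0.00000000e+00,
         1.00000000e+00]])}
```

View pics/scene0.png

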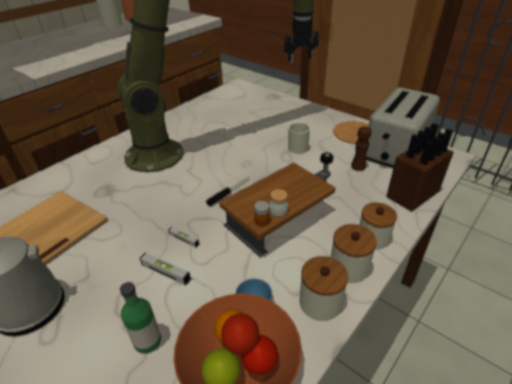

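View pics/top0.png

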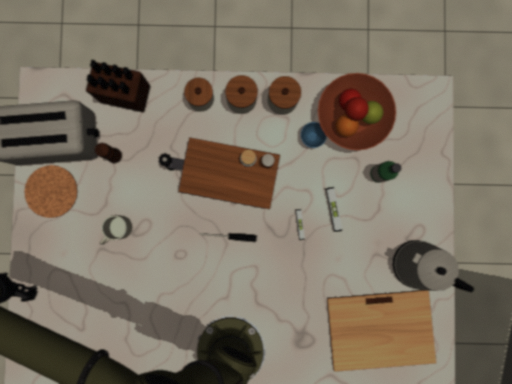

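The top picture shows the larger level at about (334,209) and the decoy at (300,224). The shelf is centred near (229,173), the knob is at (166,160), the jars are at (248,157) and (268,160), and the screwdriver at (230,237).

Run:
```python
from h import *
z=np.load('pics/top0.npz'); P=z['P']; im=z['im']; H=P[...,2]
def box(u0,u1,v0,v1,lo,hi,name):
    m=np.zeros(H.shape,bool); m[v0:v1,u0:u1]=1; m&=(H>lo)&(H<hi)
    q=P[m]; r=cv2.minAreaRect(q[:,:2].astype(np.float32)*1000)
    print(name,m.sum(),'c',np.round(r[0]),'sz',np.round(r[1]),'ang',round(r[2],1),'mean',np.round(q.mean(0),3),'zmax',q[:,2].max().round(3))
    return q
box(318,348,180,238,.012,.05,'level'); box(290,310,204,245,.006,.05,'decoy')
s=box(170,290,130,215,.085,.115,'shelf'); A=np.c_[s[:,:2],np.ones(len(s))]; print(np.linalg.lstsq(A,s[:,2],rcond=None)[0])
k=box(155,176,150,172,.12,.16,'knob'); box(155,190,148,175,.02,.115,'bracket')
box(235,258,145,168,.14,.2,'honey');box(258,278,150,170,.13,.2,'spice')
box(195,260,228,245,.008,.05,'driver');box(298,328,120,150,.02,.08,'bowl');box(365,402,158,184,.05,.25,'oil');box(98,134,212,242,.06,.12,'mug')
print('table',np.round(np.median(P[250:270,300:400,2]),4),np.round(P[170:176,205:240,2].mean(),4))
sc=np.load('pics/scene0.npz');Q=sc['P'];h=Q[...,2]
m=np.zeros(h.shape,bool);m[145:185,312:340]=1;m&=(h>.115)&(h<.16);print('knob scene',Q[m].mean(0),np.ptp(Q[m],axis=0))
m=np.zeros(h.shape,bool);m[245:295,130:200]=1;m&=(h>.026)&(h<.04);print('level scene top',m.sum(),cv2.minAreaRect(Q[m][:,:2].astype(np.float32)*1000))
big=lambda a,n:cv2.resize(a,None,fx=n,fy=n,interpolation=cv2.INTER_CUBIC)
cv2.imwrite('pics/c.png',np.hstack([big(im[175:245,280:360,::-1],5),big(im[130:200,150:230,::-1],5)]))
```

```text
level 372 c [ 493. -351.] sz [175.  63.] ang 7.2 mean [ 0.478 -0.338  0.028] zmax 0.045
decoy 198 c [ 426. -223.] sz [ 63. 136.] ang 87.8 mean [ 0.426 -0.227  0.018] zmax 0.034
shelf 4853 c [587.  20.] sz [317. 180.] ang 80.4 mean [0.582 0.018 0.099] zmax 0.115
[-0.001887   -0.00538935  0.09991528]
knob 143 c [620. 213.] sz [40. 39.] ang 36.2 mean [0.619 0.212 0.142] zmax 0.152
bracket 291 c [619. 179.] sz [85. 76.] ang 2.2 mean [0.614 0.168 0.087] zmax 0.11
honey 166 c [631. -48.] sz [43. 40.] ang 1.2 mean [ 0.631 -0.047  0.159] zmax 0.167
spice 133 c [ 622. -109.] sz [37. 37.] ang 30.0 mean [ 0.622 -0.109  0.155] zmax 0.165
driver 265 c [389.  17.] sz [198.  51.] ang 81.8 mean [ 0.38  -0.017  0.02 ] zmax 0.038
bowl 327 c [ 730. -266.] sz [88. 97.] ang 88.2 mean [ 0.733 -0.273  0.04 ] zmax 0.079
oil 435 c [ 601. -488.] sz [61. 53.] ang 16.1 mean [ 0.599 -0.482  0.135] zmax 0.207
mug 221 c [402. 383.] sz [79. 93.] ang 8.7 mean [0.4   0.381 0.083] zmax 0.099
table 0.0 0.0987
knob scene [0.62403439 0.20625217 0.13831834] [0.04126277 0.04385559 0.03319967]
level scene top 446 ((477.8215637207031, -339.0030212402344), (152.40478515625, 27.11093521118164), 11.744832992553711)
```

View pics/c.png

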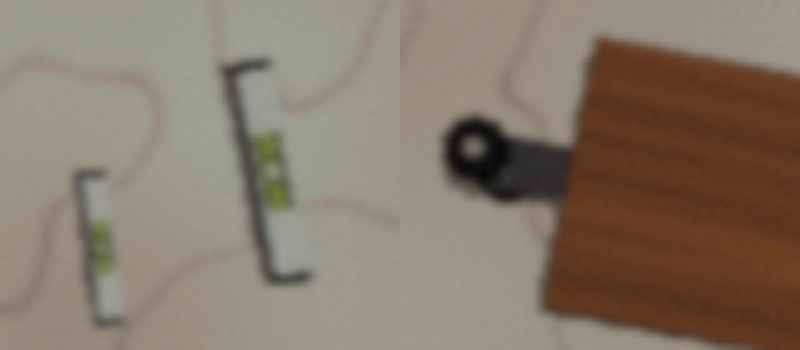

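```bash
cat > plan.py <<'E'
# plan.py x y z yawdeg(tool y, world) [more...] : grasp-free TCP waypoints -> rows
import sys; from h import *
def plan(wps,step=5.9,tmax=.17):
    s=readout.sense(); R=np.array(s['ee_rot']); p=np.array(s['eef_pos'])*100; a=np.arctan2(R[1,1],R[0,1])
    print('from',p.round(2),np.degrees(a).round(1),'t',round(s['clock'],2)); out=[]
    for w in wps:
        q=np.array(w[:3])*100; b=np.radians(w[3]); da=b-a
        n=max(1,int(np.ceil(max(np.linalg.norm(q-p)/step,abs(da)/tmax))))
        for i in range(n):
            Y=np.array([np.cos(a),np.sin(a),0]);Z=np.array([0,0,-1.]);X=np.cross(Y,Z)
            d=(q-p)/(n-i); out.append('%.2f %.2f %.2f %.3f'%(d@X,d@Y,d@Z,-da/n)); p=p+d; a+=da/n
    for i in range(0,len(out),5): print('; '.join(out[i:i+5]))
if __name__=='__main__':
    v=list(map(float,sys.argv[1:])); plan([v[i:i+4] for i in range(0,len(v),4)])
E
python3 plan.py .52 .15 .40 -10 .478 -.338 .33 -78.3
```

```text
from [24.63 60.13 40.37] 67.7 t 0.1
-4.71 -3.49 0.04 0.151; -5.18 -2.74 0.04 0.151; -5.54 -1.93 0.04 0.151; -5.76 -1.08 0.04 0.151; -5.86 -0.20 0.04 0.151
-5.82 0.68 0.04 0.151; -5.66 1.55 0.04 0.151; -5.36 2.38 0.04 0.151; -4.94 3.16 0.04 0.151; -5.42 0.48 0.78 0.132
-5.31 1.19 0.78 0.132; -5.11 1.88 0.78 0.132; -4.81 2.54 0.78 0.132; -4.43 3.16 0.78 0.132; -3.98 3.71 0.78 0.132
-3.45 4.21 0.78 0.132; -2.87 4.63 0.78 0.132; -2.23 4.96 0.78 0.132
```

Call:
carry_out(targets="-4.7 -3.5 0 0.15; -5.2 -2.7 0 0.15; -5.5 -1.9 0 0.15; -5.8 -1.1 0 0.15; -5.9 -0.2 0 0.15")

```text
clock: 0.72
eef_pos: [0.3998, 0.349, 0.4045]
ee_rot: [[-0.414, 0.91, -0.0], [0.91, 0.414, -0.0], [-0.0, -0.0, -1.0]]
contact_force: [0.4, 0.8, -0.5]
grip_width: 0.0854
grasp_force: 0.0
```

Call:
carry_out(targets="-5.8 0.7 0 0.15; -5.7 1.5 0 0.15; -5.4 2.4 0 0.15; -4.9 3.2 0 0.15; -5.4 0.5 0.8 0.13")

```text
clock: 1.35
eef_pos: [0.5195, 0.0945, 0.3967]
ee_rot: [[0.299, 0.954, 0.002], [0.954, -0.299, -0.001], [-0.0, 0.002, -1.0]]
contact_force: [-0.6, -0.7, -0.6]
grip_width: 0.0856
grasp_force: 0.0
```

Call:
carry_out(targets="-5.3 1.2 0.8 0.13; -5.1 1.9 0.8 0.13; -4.8 2.5 0.8 0.13; -4.4 3.2 0.8 0.13; -4.0 3.7 0.8 0.13")

```text
clock: 1.98
eef_pos: [0.4982, -0.176, 0.3563]
ee_rot: [[0.815, 0.58, 0.0], [0.58, -0.815, 0.0], [0.0, -0.0, -1.0]]
contact_force: [1.0, 0.4, 0.4]
grip_width: 0.0856
grasp_force: 0.0
```

Call:
carry_out(targets="-3.5 4.2 0.8 0.13; -2.9 4.6 0.8 0.13; -2.2 5.0 0.8 0.13; 0 0 0 0; 0 0 0 0", jaw=5.5)

```text
clock: 2.6
eef_pos: [0.4882, -0.3373, 0.3321]
ee_rot: [[0.973, 0.231, -0.001], [0.231, -0.973, 0.001], [-0.001, -0.001, -1.0]]
contact_force: [0.8, 0.5, 0.6]
grip_width: 0.0551
grasp_force: 0.0
```

```bash
python3 plan.py .478 -.338 .30 -78.3 .478 -.338 .172 -78.3
python3 - <<'E'
from h import *
im,d,P=shot("scene","s1"); H=P[...,2]
m=np.zeros(H.shape,bool);m[245:295,130:200]=1;m&=(H>.026)&(H<.04);print(m.sum(),cv2.minAreaRect(P[m][:,:2].astype(np.float32)*1000))
cv2.imwrite('pics/s1c.png',cv2.resize(im[170:300,100:260,::-1],None,fx=4,fy=4,interpolation=cv2.INTER_CUBIC))
E
```

```text
from [ 48.82 -33.73  33.21] -76.6 t 2.6
-1.01 -0.17 3.21 0.029; 0.00 0.00 4.27 -0.000; 0.00 0.00 4.27 -0.000; 0.00 0.00 4.27 -0.000
448 ((478.2922668457031, -338.28564453125), (151.989013671875, 27.42153549194336), 11.357016563415527)
```

View pics/s1c.png

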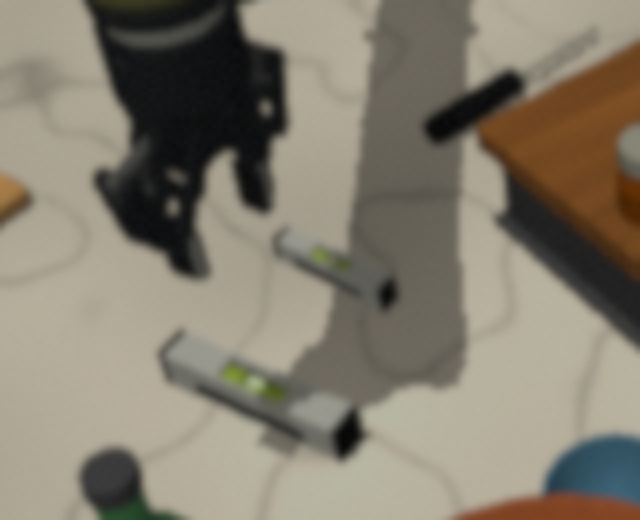

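The crop shows the gripper above the larger level at about (260,385). The decoy is apart at (335,265) and nothing is in the way of the descent.

Call:
carry_out(targets="-1.0 -0.1 3.2 0.03; 0 0 5 0; 0 0 5 0; 0 0 2.2 0; 0 0 0 0")

```text
clock: 3.28
eef_pos: [0.4784, -0.3379, 0.178]
ee_rot: [[0.979, 0.203, -0.002], [0.203, -0.979, 0.001], [-0.001, -0.002, -1.0]]
contact_force: [0.1, 0.2, -0.7]
grip_width: 0.055
grasp_force: 0.0
```

Call:
carry_out(targets="0 0 0 0; 0 0 0 0; 0 0 0 0; 0 0 0 0; 0 0 0 0", jaw=0)

```text
clock: 3.9
eef_pos: [0.4792, -0.3397, 0.181]
ee_rot: [[0.979, 0.202, 0.004], [0.202, -0.979, -0.001], [0.003, 0.002, -1.0]]
contact_force: [-0.6, 1.0, 6.5]
grip_width: 0.0227
grasp_force: 60.5
```

Call:
carry_out(targets="0 0 0 0; 0 0 0 0; 0 0 -0.5 0; 0 0 0 0", jaw=4.5)

```text
clock: 4.4
eef_pos: [0.4783, -0.3394, 0.1842]
ee_rot: [[0.98, 0.201, 0.001], [0.201, -0.98, -0.0], [0.001, 0.001, -1.0]]
contact_force: [0.1, 0.3, -0.1]
grip_width: 0.045
grasp_force: 0.0
```

Call:
carry_out(targets="0 0 0 0; 0 0 0 0; 0 0 0 0; 0 0 0 0", jaw=0)

```text
clock: 4.9
eef_pos: [0.4783, -0.3394, 0.184]
ee_rot: [[0.98, 0.201, 0.001], [0.201, -0.98, -0.0], [0.0, 0.0, -1.0]]
contact_force: [-0.5, -0.8, 4.2]
grip_width: 0.0227
grasp_force: 60.4
```

Call:
carry_out(targets="0 0 -2 0; 0 0 -5 0; 0 0 -5 0; 0 0 -5 0; 0 0 0 0")

```text
clock: 5.52
eef_pos: [0.4787, -0.3404, 0.3586]
ee_rot: [[0.98, 0.201, 0.008], [0.201, -0.98, -0.003], [0.007, 0.004, -1.0]]
contact_force: [0.2, -0.7, -2.5]
grip_width: 0.0225
grasp_force: 59.9
```

```bash
python3 plan.py .553 .02 .345 -9.6; python3 plan.py .553 .02 .345 -9.6 >/dev/null
python3 - <<'E'
from h import *
# shelf centre: fit board edges from top & scene pics, board-aligned frame
e=np.array([np.cos(np.radians(80.4)),np.sin(np.radians(80.4))]); n=np.array([e[1],-e[0]])
for c in("top","scene"):
    P=np.load(f'pics/{c}0.npz')['P']; m=(abs(P[...,2]-.098)<.008)&(abs(P[...,0]-.59)<.15)&(abs(P[...,1])<.19); q=P[m][:,:2]
    a,b=q@e,q@n
    al=a[(abs(b-np.median(b))<.0)|((b-np.median(b))<-.05)]; bl=b[abs(a-np.median(a))<.1]
    print(c,'along',np.percentile(al,[.5,99.5]),'across',np.percentile(bl,[.5,99.5]))
    r=[(np.percentile(al,.5)+np.percentile(al,99.5))/2,(np.percentile(bl,.5)+np.percentile(bl,99.5))/2]; print(r[0]*e+r[1]*n)
    # front edge angle
    k=[(x,np.percentile(b[abs(a-x)<.01],2)) for x in np.arange(-.03,.22,.02) if (abs(a-x)<.01).sum()>20]; print(np.degrees(np.polyfit(*np.array(k).T,1)[0]))
E
```

```text
from [ 47.87 -34.04  35.86] -78.4 t 5.53
1.82 -4.23 0.17 -0.150; 2.43 -3.91 0.17 -0.150; 2.98 -3.50 0.17 -0.150; 3.47 -3.02 0.17 -0.150; 3.89 -2.46 0.17 -0.150
4.21 -1.85 0.17 -0.150; 4.44 -1.20 0.17 -0.150; 4.57 -0.52 0.17 -0.150
top along [-0.03869701  0.2567188 ] across [0.4864132  0.66443783]
[0.58554689 0.01152131]
0.19316491392651985
scene along [-0.03967211  0.25526387] across [0.48653942 0.66603746]
[0.5861951  0.01017941]
0.28029384759747056
```

Call:
carry_out(targets="1.8 -4.2 -0.5 -0.15; 2.4 -3.9 -0.5 -0.15; 2.9 -3.5 0 -0.15; 3.5 -3.0 0 -0.15; 3.9 -2.5 0 -0.15")

```text
clock: 6.15
eef_pos: [0.523, -0.1127, 0.3628]
ee_rot: [[0.575, 0.818, -0.002], [0.818, -0.575, 0.0], [-0.001, -0.002, -1.0]]
contact_force: [0.6, 0.0, -2.3]
grip_width: 0.0226
grasp_force: 59.9
```

Call:
carry_out(targets="4.2 -1.9 0 -0.15; 4.5 -1.2 0 -0.15; 4.9 -0.5 0 -0.15; 0 0 0 0; 0 0 0 0")

```text
clock: 6.78
eef_pos: [0.5521, 0.0243, 0.3627]
ee_rot: [[0.168, 0.986, -0.002], [0.986, -0.168, -0.001], [-0.002, -0.002, -1.0]]
contact_force: [0.5, 0.1, -2.3]
grip_width: 0.0227
grasp_force: 59.9
```

```bash
python3 plan.py .553 .025 .292 -9.6
python3 - <<'E'
from h import *
im,d,P=shot("scene","s2");cv2.imwrite('pics/s2c.png',cv2.resize(im[120:260,190:350,::-1],None,fx=4,fy=4,interpolation=cv2.INTER_CUBIC))
E
```

```text
from [55.21  2.43 36.27] -9.7 t 6.78
0.04 0.04 3.54 -0.000; 0.04 0.04 3.54 -0.000
```

View pics/s2c.png

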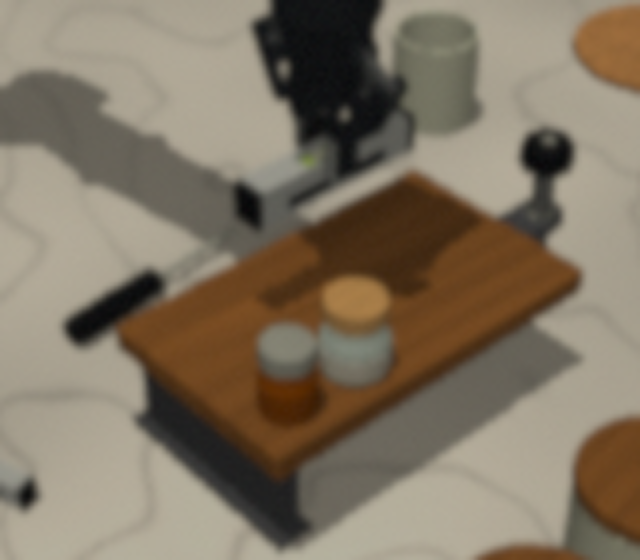

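The level hangs in the gripper at (320,170), parallel to the shelf and clear of the jars at (290,370) and (355,330). Next I lower it and watch the force.

Call:
carry_out(targets="0 0 3.5 0; 0 0 3.4 0; 0 0 0.5 0; 0 0 0 0")

```text
clock: 7.32
eef_pos: [0.5528, 0.0236, 0.2903]
ee_rot: [[0.169, 0.986, 0.0], [0.986, -0.169, -0.0], [-0.0, 0.0, -1.0]]
contact_force: [0.1, -0.1, -2.0]
grip_width: 0.0229
grasp_force: 59.8
```

Call:
carry_out(targets="0 0 0.15 0; 0 0 0.15 0; 0 0 0.1 0; 0 0 0 0")

```text
clock: 7.82
eef_pos: [0.5527, 0.0246, 0.2858]
ee_rot: [[0.167, 0.986, 0.0], [0.986, -0.167, 0.0], [0.0, 0.0, -1.0]]
contact_force: [0.2, -0.0, -1.8]
grip_width: 0.0225
grasp_force: 59.8
```

Call:
carry_out(targets="0 0 0.1 0; 0 0 0.1 0; 0 0 0 0; 0 0 0 0")

```text
clock: 8.32
eef_pos: [0.5526, 0.0246, 0.2837]
ee_rot: [[0.167, 0.986, -0.0], [0.986, -0.167, 0.0], [0.0, -0.0, -1.0]]
contact_force: [-0.5, 0.5, -2.1]
grip_width: 0.0227
grasp_force: 59.9
```

Call:
carry_out(targets="0 0 0.1 0; 0 0 0 0")

```text
clock: 8.57
eef_pos: [0.5527, 0.0246, 0.2832]
ee_rot: [[0.167, 0.986, 0.0], [0.986, -0.167, 0.0], [0.0, 0.0, -1.0]]
contact_force: [-1.4, 0.2, 3.0]
grip_width: 0.0225
grasp_force: 60.5
```

Call:
carry_out(targets="0 0 0.1 0; 0 0 0 0")

```text
clock: 8.82
eef_pos: [0.5528, 0.0245, 0.2832]
ee_rot: [[0.167, 0.986, 0.0], [0.986, -0.167, 0.001], [0.001, 0.0, -1.0]]
contact_force: [-4.5, 0.7, 9.4]
grip_width: 0.0226
grasp_force: 61.5
```

Call:
carry_out(targets="0 0 -0.1 0; 0 0 0 0; 0 0 0 0; 0 0 0 0", jaw=4.5)

```text
clock: 9.32
eef_pos: [0.5527, 0.0246, 0.2826]
ee_rot: [[0.167, 0.986, -0.0], [0.986, -0.167, -0.0], [-0.0, -0.0, -1.0]]
contact_force: [-1.2, 0.6, -0.3]
grip_width: 0.0448
grasp_force: 0.0
```

Call:
carry_out(targets="0 0 -1 0; 0 0 -2 0; 0 0 -4 0; 0 0 -4 0; 0 0 0 0")

```text
clock: 9.95
eef_pos: [0.5538, 0.0242, 0.3971]
ee_rot: [[0.167, 0.986, 0.008], [0.986, -0.167, 0.002], [0.003, 0.007, -1.0]]
contact_force: [0.2, -0.7, 0.2]
grip_width: 0.0452
grasp_force: 0.0
```

```bash
python3 - <<'E'
from h import *
im,d,P=shot("top","t3");H=P[...,2]
k=np.zeros(H.shape,bool);k[140:180,150:180]=1;k&=(H>.12)&(H<.16);print('knob',P[k].mean(0),P[k].max(0),P[k].min(0))
im,d,P=shot("scene","s3");H=P[...,2];im2=im[120:260,190:350,::-1]
m=np.zeros(H.shape,bool);m[150:230,220:330]=1;m&=(H>.125)&(H<.137)&(P[...,0]<.60)&(P[...,1]<.15);print(m.sum(),cv2.minAreaRect(P[m][:,:2].astype(np.float32)*1000),H[m].mean())
cv2.imwrite('pics/s3c.png',cv2.resize(im2,None,fx=4,fy=4,interpolation=cv2.INTER_CUBIC))
E
python3 plan.py .622 .211 .36 -9.6
```

```text
knob [0.6192048  0.21197413 0.14153835] [0.63984349 0.23205264 0.15244185] [0.59934104 0.19291517 0.12368174]
307 ((552.111328125, 23.592769622802734), (152.03659057617188, 27.269941329956055), 81.06996154785156) 0.12935833061562327
from [55.26  2.45 39.33] -9.6 t 10.05
4.89 0.93 0.83 -0.000; 4.89 0.93 0.83 -0.000; 4.89 0.93 0.83 -0.000; 4.89 0.93 0.83 -0.000
```

View pics/s3c.png

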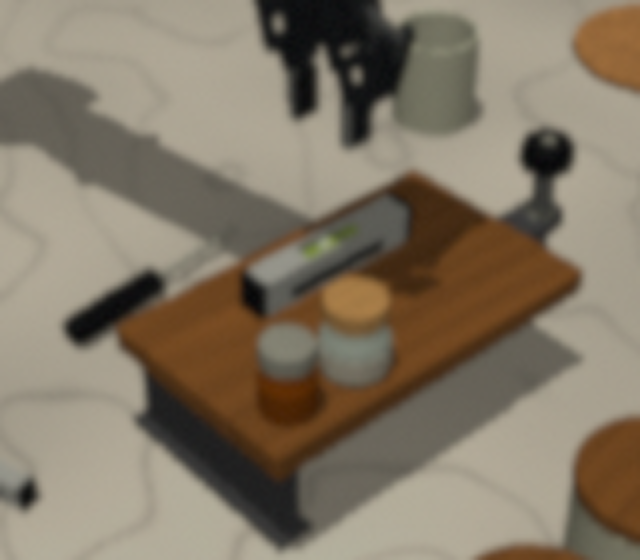

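The level lies flat on the shelf, 552,24 mm, at 81°. Its bubble sits toward the -y (left) end near (318,243). Next is the knob; I pre-turn the gripper so one grip covers the whole clockwise turn.

```bash
python3 plan.py .620 .212 .36 100 .620 .212 .286 100
```

```text
from [55.26  2.45 39.33] -9.6 t 10.05
1.63 0.29 0.28 -0.159; 1.57 0.55 0.28 -0.159; 1.46 0.79 0.28 -0.159; 1.32 1.01 0.28 -0.159; 1.14 1.21 0.28 -0.159
0.93 1.37 0.28 -0.159; 0.70 1.50 0.28 -0.159; 0.46 1.60 0.28 -0.159; 0.20 1.65 0.28 -0.159; -0.07 1.66 0.28 -0.159
-0.33 1.63 0.28 -0.159; -0.59 1.55 0.28 -0.159; 0.00 0.00 3.70 0.000; 0.00 0.00 3.70 0.000
```

Call:
carry_out(targets="1.6 0.3 0.3 -0.16; 1.6 0.5 0.3 -0.16; 1.5 0.8 0.3 -0.16; 1.3 1.0 0.3 -0.16; 1.1 1.2 0.3 -0.16", jaw=7)

```text
clock: 10.68
eef_pos: [0.5799, 0.1031, 0.376]
ee_rot: [[-0.595, 0.804, -0.003], [0.804, 0.595, -0.001], [0.001, -0.003, -1.0]]
contact_force: [-0.8, 0.4, -0.1]
grip_width: 0.0697
grasp_force: 0.0
```

Call:
carry_out(targets="0.9 1.4 0.3 -0.16; 0.7 1.5 0.3 -0.16; 0.5 1.6 0.3 -0.16; 0.2 1.7 0.3 -0.16; -0.1 1.7 0.3 -0.16")

```text
clock: 11.3
eef_pos: [0.6084, 0.1821, 0.3608]
ee_rot: [[-0.991, 0.133, -0.003], [0.133, 0.991, -0.001], [0.003, -0.001, -1.0]]
contact_force: [-1.4, 0.6, 0.7]
grip_width: 0.07
grasp_force: 0.0
```

Call:
carry_out(targets="-0.3 1.6 0.3 -0.16; -0.6 1.6 0.3 -0.16; 0 0 0 0; 0 0 0 0")

```text
clock: 11.8
eef_pos: [0.6194, 0.2123, 0.3559]
ee_rot: [[-0.984, -0.177, -0.001], [-0.177, 0.984, -0.001], [0.002, -0.001, -1.0]]
contact_force: [-0.6, -0.3, 0.9]
grip_width: 0.0699
grasp_force: 0.0
```

```bash
cat > bub.py <<'E'
from h import *
# bubble offset (mm, + toward shelf +y) from averaged frames, rectified level top
import sys
def rect(n,k=6,c=(.5521,.0241),ang=81.,W=80,z=.1295,tilt=0,N=8):
    im=np.mean([read_camera(n)[0].astype(np.float32) for _ in range(N)],0)
    f,cx,cy,E=cal(n); a=np.radians(ang); e=np.array([np.cos(a),np.sin(a)]); w=np.array([e[1],-e[0]])
    U,V=np.meshgrid(np.arange(-W,W+.1,.5)/1000,np.arange(-16,16.1,.5)/1000)
    X=np.stack([c[0]+U*e[0]+V*w[0],c[1]+U*e[1]+V*w[1],np.full(U.shape,z)],-1)@E[:3,:3].T+E[:3,3]
    mu=(f*X[...,0]/X[...,2]+cx).astype(np.float32); mv=(f*X[...,1]/X[...,2]+cy).astype(np.float32)
    return cv2.remap(im,mu,mv,cv2.INTER_CUBIC)
if __name__=='__main__':
    out=[]
    for n in sys.argv[2:]:
        r=rect(n); np.save(f'pics/{n}_{sys.argv[1]}',r); out.append(r)
        u=np.arange(-80,80.1,.5)
        y=r[...,1]-r[...,2]; s=y.max(0)  # greenness
        b=r[...,2][24:41].max(0)
        print(n); print('green',[(int(u[i]),int(s[i])) for i in range(80,242,6)]); print('blue',[(int(u[i]),int(b[i])) for i in range(80,242,6)])
    cv2.imwrite(f'pics/b_{sys.argv[1]}.png',cv2.resize(np.vstack(out)[...,::-1],None,fx=2.4,fy=4))
E
python3 bub.py 0 scene top; python3 -c "
from h import *;s=readout.sense();print(s['eef_pos'],s['qpos'],s['ee_rot'])"; python3 plan.py .62 .212 .286 100
```

```text
scene
green [(-40, 20), (-37, 20), (-34, 21), (-31, 21), (-28, 27), (-25, 44), (-22, 59), (-19, 64), (-16, 59), (-13, 47), (-10, 35), (-7, 36), (-4, 43), (-1, 50), (2, 57), (5, 56), (8, 58), (11, 61), (14, 64), (17, 63), (20, 54), (23, 38), (26, 22), (29, 23), (32, 23), (35, 23), (38, 24)]
blue [(-40, 136), (-37, 136), (-34, 135), (-31, 132), (-28, 125), (-25, 108), (-22, 90), (-19, 80), (-16, 77), (-13, 95), (-10, 112), (-7, 119), (-4, 113), (-1, 101), (2, 91), (5, 84), (8, 81), (11, 82), (14, 82), (17, 83), (20, 87), (23, 96), (26, 114), (29, 127), (32, 133), (35, 135), (38, 136)]
top
green [(-40, 24), (-37, 23), (-34, 23), (-31, 24), (-28, 25), (-25, 29), (-22, 52), (-19, 70), (-16, 72), (-13, 61), (-10, 41), (-7, 29), (-4, 29), (-1, 36), (2, 51), (5, 65), (8, 68), (11, 69), (14, 72), (17, 74), (20, 73), (23, 63), (26, 41), (29, 23), (32, 23), (35, 23), (38, 23)]
blue [(-40, 160), (-37, 160), (-34, 160), (-31, 157), (-28, 150), (-25, 126), (-22, 92), (-19, 72), (-16, 68), (-13, 74), (-10, 98), (-7, 122), (-4, 132), (-1, 120), (2, 93), (5, 69), (8, 63), (11, 61), (14, 64), (17, 65), (20, 67), (23, 78), (26, 103), (29, 134), (32, 152), (35, 157), (38, 157)]
[0.61952643 0.21326463 0.35674113] [-0.54359488  0.3570909   0.21971338  1.50963516 -0.07953736  1.28358219
  1.4373118 ] [[-9.83613244e-01 -1.80291387e-01  3.46536748e-05]
 [-1.80291386e-01  9.83613245e-01  2.74938015e-05]
 [-3.90427091e-05  2.07955083e-05 -9.99999999e-01]]
from [61.95 21.33 35.67] 100.4 t 12.6
-0.01 -0.07 3.54 0.003; -0.01 -0.07 3.54 0.003[ WARN:0@5.540] global loadsave.cpp:1063 imwrite_ Unsupported depth image for selected encoder is fallbacked to CV_8U.
```

View pics/b_0.png

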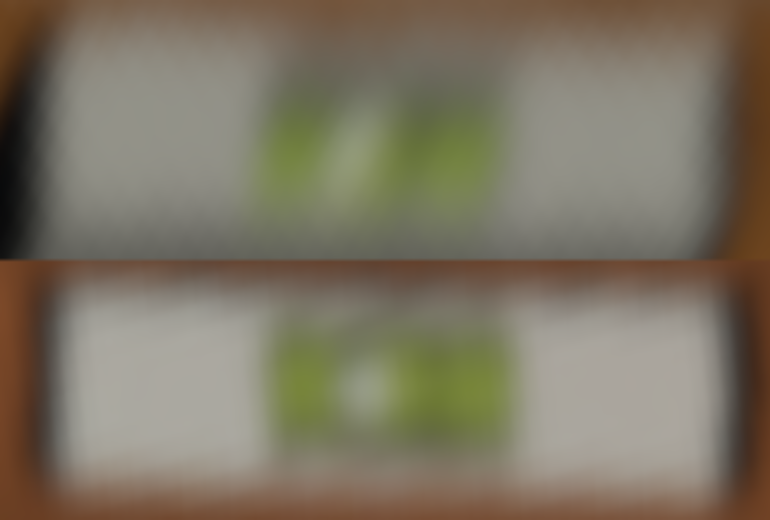

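The rectified view is clear: bubble at about -6 mm (top: window centre +1.7, bubble -4.3; scene: about -7). That means roughly 1.6 to 1.8 rad clockwise. I grip and turn 1.55 first.

Call:
carry_out(targets="0 0 3.5 0; 0 0 3.5 0; 0 0 0 0")

```text
clock: 12.98
eef_pos: [0.6183, 0.2129, 0.2836]
ee_rot: [[-0.984, -0.18, -0.006], [-0.18, 0.984, -0.002], [0.006, -0.001, -1.0]]
contact_force: [0.5, -0.6, 0.2]
grip_width: 0.07
grasp_force: 0.0
```

Call:
carry_out(targets="0 0 0 0; 0 0 0 0; 0 0 0 0; 0 0 0 0", jaw=0)

```text
clock: 13.48
eef_pos: [0.6201, 0.2144, 0.2895]
ee_rot: [[-0.983, -0.181, 0.004], [-0.181, 0.983, 0.003], [-0.004, 0.002, -1.0]]
contact_force: [-1.5, 2.0, 6.1]
grip_width: 0.0378
grasp_force: 60.6
```

Call:
carry_out(targets="0 0 0 0.155; 0 0 0 0.155; 0 0 0 0.155; 0 0 0 0.155; 0 0 0 0.155")

```text
clock: 14.1
eef_pos: [0.6201, 0.2146, 0.2895]
ee_rot: [[-0.827, 0.563, 0.004], [0.563, 0.827, 0.003], [-0.001, 0.005, -1.0]]
contact_force: [-2.2, 2.2, 6.7]
grip_width: 0.0376
grasp_force: 60.7
```

Call:
carry_out(targets="0 0 0 0.155; 0 0 0 0.155; 0 0 0 0.155; 0 0 0 0.155; 0 0 0 0.155")

```text
clock: 14.72
eef_pos: [0.6202, 0.2146, 0.2895]
ee_rot: [[-0.197, 0.98, 0.004], [0.98, 0.197, 0.003], [0.003, 0.005, -1.0]]
contact_force: [-0.6, 2.4, 5.6]
grip_width: 0.0379
grasp_force: 60.7
```

Call:
carry_out(targets="0 0 0 0; 0 0 0 0; 0 0 0 0; 0 0 0 0; 0 0 0 0")

```text
clock: 15.35
eef_pos: [0.6202, 0.2146, 0.2895]
ee_rot: [[-0.202, 0.979, 0.004], [0.979, 0.202, 0.004], [0.003, 0.005, -1.0]]
contact_force: [-0.9, 2.2, 7.3]
grip_width: 0.038
grasp_force: 60.7
```

Call:
carry_out(targets="0 0 0 0; 0 0 0 0; 0 0 0 0; 0 0 0 0; 0 0 0 0")

```text
clock: 15.98
eef_pos: [0.6202, 0.2146, 0.2895]
ee_rot: [[-0.202, 0.979, 0.004], [0.979, 0.202, 0.004], [0.003, 0.005, -1.0]]
contact_force: [-0.7, 3.3, 6.9]
grip_width: 0.0385
grasp_force: 60.7
```

Call:
carry_out(targets="0 0 0 0; 0 0 0 0; 0 0 0 0; 0 0 0 0; 0 0 0 0")

```text
clock: 16.6
eef_pos: [0.6202, 0.2146, 0.2895]
ee_rot: [[-0.202, 0.979, 0.004], [0.979, 0.202, 0.004], [0.003, 0.005, -1.0]]
contact_force: [-1.8, 3.2, 6.7]
grip_width: 0.0381
grasp_force: 60.7
```

```bash
cat > off.py <<'E'
import sys; from bub import *
from scipy.interpolate import interp1d
u=np.arange(-80,80.1,.5)
def off(r):
    b=r[...,2][24:41].max(0); i=lambda m:b[(u>m[0])&(u<m[1])]
    hi=np.median(np.r_[i((-50,-35)),i((35,50))]); lo=min(i((-26,-10)).min(),i((8,26)).min()); t=(hi+lo)/2
    def cross(rng):
        for a,c in zip(rng[:-1],rng[1:]):
            if b[a]>=t>b[c]: return u[a]+(u[c]-u[a])*(b[a]-t)/(b[a]-b[c])
    L=cross(range(90,150)); R=cross(range(230,170,-1)); c=(L+R)/2
    m=(u>c-17)&(u<c+17); x=u[m]; p=x[np.argmax(b[m])]; k=abs(u-p)<4; q=np.polyfit(u[k],b[k],2); pk=-q[1]/2/q[0]
    return [round(float(v),2) for v in(L,R,R-L,pk,pk-c)]
if __name__=='__main__':
    for n in("scene","top"):
        print(n,'start',off(np.load(f'pics/{n}_0.npy')))
        r=rect(n); np.save(f'pics/{n}_{sys.argv[1]}',r)
        try: print(n,'now',off(r))
        except Exception as e: print(n,'bad',e)
    s=readout.sense();R=s['ee_rot'];print(s['clock'],np.degrees(np.arctan2(R[1][1],R[0][1])),s['grip_width'],s['eef_pos'],s['contact_force'])
E
python3 off.py 1
```

```text
scene start [-24.79, 24.98, 49.77, -6.77, -6.87]
scene now [-25.76, 24.43, 50.18, -2.47, -1.8]
top start [-23.76, 26.45, 50.21, -4.25, -5.59]
top now [-24.94, 26.0, 50.94, 1.15, 0.62]
17.4 11.633155990448195 0.03779735553426581 [0.6201872  0.21458995 0.28945193] [-0.3013058   3.31577874  7.37416233]
```

Top (nearly vertical view) gives +0.4 ±0.4 mm. The scene reading carries a parallax bias from the bubble's depth. I release the knob, retreat and check again.

Call:
carry_out(targets="0 0 0 0; 0 0 0 0; 0 0 0 0", jaw=7)

```text
clock: 17.77
eef_pos: [0.6196, 0.2128, 0.2865]
ee_rot: [[-0.2, 0.98, -0.0], [0.98, 0.2, -0.001], [-0.0, -0.0, -1.0]]
contact_force: [0.4, 0.7, -0.1]
grip_width: 0.0701
grasp_force: 0.0
```

Call:
carry_out(targets="0 0 -3 0; 0 0 -4 0; 0 0 -2 0; 0 0 0 0")

```text
clock: 18.27
eef_pos: [0.6199, 0.2131, 0.378]
ee_rot: [[-0.2, 0.98, 0.003], [0.98, 0.2, 0.001], [0.001, 0.003, -1.0]]
contact_force: [-0.2, 0.1, -0.1]
grip_width: 0.0698
grasp_force: 0.0
```

Call:
carry_out(targets="0 0 0 0; 0 0 0 0; 0 0 0 0; 0 0 0 0; 0 0 0 0", jaw=0)

```text
clock: 18.9
eef_pos: [0.6195, 0.2132, 0.3766]
ee_rot: [[-0.201, 0.98, -0.0], [0.98, 0.201, -0.0], [-0.0, -0.0, -1.0]]
contact_force: [-0.7, -0.9, -0.1]
grip_width: -0.0001
grasp_force: 0.0
```

```bash
python3 off.py 2; python3 plan.py .5515 .0235 .375 -9.0
python3 - <<'E'
from h import *
im,d,P=shot("scene","s4");H=P[...,2]
m=np.zeros(H.shape,bool);m[150:230,220:330]=1;m&=(H>.125)&(H<.137)&(P[...,0]<.60)&(P[...,1]<.15);print(m.sum(),cv2.minAreaRect(P[m][:,:2].astype(np.float32)*1000),H[m].mean())
E
```

```text
scene start [-24.79, 24.98, 49.77, -6.77, -6.87]
scene now [-25.7, 24.46, 50.17, -2.49, -1.87]
top start [-23.76, 26.45, 50.21, -4.25, -5.59]
top now [-24.96, 26.0, 50.95, 1.11, 0.59]
19.7 11.577433960212357 -5.415338613551118e-06 [0.61954521 0.21326909 0.3767691 ] [-0.59974362  0.35598494 -0.33021434]
from [61.95 21.33 37.68] 11.6 t 19.7
-4.31 -2.62 0.04 0.090; -4.52 -2.22 0.04 0.090; -4.70 -1.81 0.04 0.090; -4.85 -1.38 0.04 0.090
320 ((551.5657958984375, 23.499229431152344), (152.50750732421875, 27.318187713623047), 79.93172454833984) 0.12982958612386816
```

Call:
carry_out(targets="-4.3 -2.6 0 0.09; -4.5 -2.2 0 0.09; -4.7 -1.8 0 0.09; -4.9 -1.4 0 0.09; 0 0 0 0")

```text
clock: 20.38
eef_pos: [0.5506, 0.018, 0.3774]
ee_rot: [[0.166, 0.986, 0.001], [0.986, -0.166, -0.0], [0.0, 0.001, -1.0]]
contact_force: [0.3, 0.2, -0.3]
grip_width: 0.0001
grasp_force: 0.0
```

```bash
python3 plan.py .5515 .0235 .315 -9.0
```

```text
from [55.06  1.8  37.74] -9.5 t 20.38
0.28 -0.00 3.12 -0.005; 0.28 0.00 3.12 -0.005
```

Call:
carry_out(targets="0.3 0 3.1 0; 0.2 0 3.1 0; 0 0 0.8 0; 0 0 0 0")

```text
clock: 20.88
eef_pos: [0.5526, 0.0287, 0.3068]
ee_rot: [[0.157, 0.988, -0.0], [0.988, -0.157, -0.0], [-0.0, -0.0, -1.0]]
contact_force: [0.0, 0.0, 0.0]
grip_width: 0.0001
grasp_force: 0.0
```

Call:
carry_out(targets="0 0 0.1 0; 0 0 0.1 0; 0 0 0.1 0; 0 0 0 0")

```text
clock: 21.38
eef_pos: [0.5524, 0.0283, 0.3039]
ee_rot: [[0.157, 0.988, 0.0], [0.988, -0.157, 0.0], [0.0, 0.0, -1.0]]
contact_force: [0.3, 0.7, 0.5]
grip_width: -0.0002
grasp_force: 0.0
```

Call:
carry_out(targets="-0.5 0 0 0; 0 0 0.1 0; 0 0 0.1 0; 0 0 0 0")

```text
clock: 21.88
eef_pos: [0.5517, 0.0224, 0.3036]
ee_rot: [[0.158, 0.987, -0.0], [0.987, -0.158, 0.0], [0.0, -0.0, -1.0]]
contact_force: [-6.1, -1.7, 12.1]
grip_width: -0.0002
grasp_force: 6.0
```

Call:
carry_out(targets="0 0 0.1 0; 0 0 0 0; 0 0 0 0")

```text
clock: 22.25
eef_pos: [0.5517, 0.0223, 0.3035]
ee_rot: [[0.158, 0.987, 0.0], [0.987, -0.158, 0.001], [0.001, -0.0, -1.0]]
contact_force: [-7.9, -1.5, 18.1]
grip_width: 0.0001
grasp_force: 8.9
```

Call:
carry_out(targets="0 -0.1 0 0; 0 0 0 0; 0 0 0 0; 0 0 0 0; 0 0 0 0")

```text
clock: 22.88
eef_pos: [0.5513, 0.0224, 0.3035]
ee_rot: [[0.158, 0.987, 0.002], [0.987, -0.158, 0.0], [0.001, 0.002, -1.0]]
contact_force: [-5.0, -1.5, 16.4]
grip_width: 0.0001
grasp_force: 7.7
```

Call:
carry_out(targets="0 0 0 0; 0 0 0 0; 0 0 0 0; 0 0 0 0; 0 0 0 0")

```text
clock: 23.5
eef_pos: [0.5513, 0.0224, 0.3035]
ee_rot: [[0.158, 0.987, 0.002], [0.987, -0.158, 0.0], [0.001, 0.002, -1.0]]
contact_force: [-4.4, -1.3, 15.5]
grip_width: -0.0001
grasp_force: 7.7
```

Call:
carry_out(targets="0 0 0 0; 0 0 0 0; 0 0 0 0; 0 0 0 0; 0 0 0 0")

```text
clock: 24.12
eef_pos: [0.5513, 0.0224, 0.3035]
ee_rot: [[0.158, 0.987, 0.002], [0.987, -0.158, 0.0], [0.001, 0.002, -1.0]]
contact_force: [-5.4, -2.2, 16.2]
grip_width: -0.0
grasp_force: 7.7
```

```bash
python3 off.py 3
python3 - <<'E'
from h import *
im,d,P=shot("scene","s5");H=P[...,2]
m=np.zeros(H.shape,bool);m[150:230,220:330]=1;m&=(H>.125)&(H<.133)&(P[...,0]<.60)&(P[...,1]<.15);print(m.sum(),cv2.minAreaRect(P[m][:,:2].astype(np.float32)*1000),H[m].mean())
a=im[120:260,190:350,::-1]
cv2.imwrite('pics/s5c.png',cv2.resize(a,None,fx=4,fy=4,interpolation=cv2.INTER_CUBIC))
E
```

```text
scene start [-24.79, 24.98, 49.77, -6.77, -6.87]
scene now [-19.18, 25.61, 44.79, -10.85, -14.07]
top start [-23.76, 26.45, 50.21, -4.25, -5.59]
top bad unsupported operand type(s) for +: 'float' and 'NoneType'
24.925 -9.108725518464908 -0.00016859896908371462 [0.55126703 0.02238396 0.30350582] [-5.20914602 -1.67111389 14.8088192 ]
278 ((552.7050170898438, 23.741817474365234), (151.11178588867188, 28.151498794555664), 79.81134796142578) 0.12997646452353384
```

View pics/s5c.png

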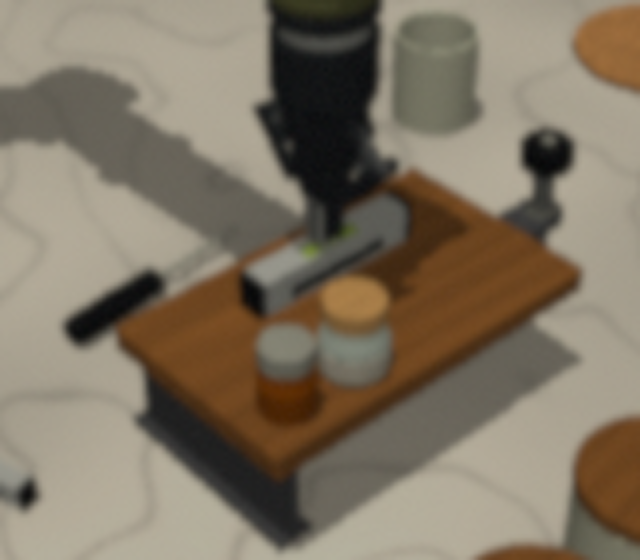

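The fingers press the middle of the level at (325,235) with about 15 N. The level hasn't moved (553,24 mm, 80°). The bubble is hidden by the fingers, but the load is small and central. Handing in.

```bash
python3 -c "
from rig import arm; print(arm.finish_job())"
```

```text
the job is handed in; nothing more can be done
None
```

The job is handed in at about 25 s with the level flat on the shelf and pressed at its middle with about 15 N. The bubble last read about +0.6 mm in the top view and -1.9 mm in the scene view (I put the gap down to parallax), both before pressing; after that the fingers hid it, and no verdict came back.

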